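# Refit the keyed drive gear on the bench turntable's gearmotor

### The arm

A 6-joint arm with a two-finger parallel gripper is mounted at the origin on the work surface. World frame = base frame: x ahead of the robot, y to its left, z up, the work surface at z = 0. Lengths are in m, angles in rad, forces in N, time in s.
With the tool pointing down it reaches from about 0.325 to 0.85 m from the base axis. Payload 4.4 kg.
Tool frame: the origin (TCP) lies at the very end of the fingers, on their centre line; the grasp point (between the pads) lies 19 mm behind it; z points along the fingers, y is the line along which they close (so a half turn about z gives the same grasp; the last joint's range is limited). The gripper opens to 94 mm and grips with 3 to 60 N. Pads are 16 mm wide; open, the fingers measure 119 mm over their backs; the gripper's body (75 mm by 177 mm) begins 78 mm behind the grasp point.
Start: joints at [1.026, 0.207, 1.542, -0, 1.393, -0.15], TCP at [0.221, 0.531, 0.205] pointing down, gripper open.
Joint ranges: [-2.73, 2.73], [-0.86, 2.22], [0.23, 2.46], [-1.11, 4.25], [0.08, 2.63], [-2.82, 2.82]. Speed limits (rad/s): [2.79, 2.79, 3.14, 3.14, 3.14, 3.14].

### API

Orientations are given as a unit quaternion [w, x, y, z].
In Python, from cell import robot gives the robot as it stands.
- The arm moves only by the shell command python3 -m inch 'ROWS'. ROWS is rows parted by semicolons, their numbers by spaces, 1 to 10 of them, each of 5 numbers: dx, dy, dz in m, then a turn about the tool's z in rad, then the finger opening in m; each row is the pose to reach, as a shift and turn from the pose commanded when the command began, along the tool's axes at that moment; what a row does not reach only later rows make up. A row lasts 1/10 s, in which the tool goes at most 0.05 m and 0.15 rad, less where a joint would pass 70% of its speed; a pose out of reach is approached as far as the arm can. The fingers move at their own pace and stop on an object; the grip force is fixed at half the most. Time passes only in rows, so rows that do not move let the fingers close. It prints the time, the measured TCP pose, the force, the opening and the grip force at its end.
- robot.observe(): the state, without advancing time (a new reading comes with each control period).
- robot.capture(name): name is "scene" or "top" or "wrist"; returns (picture, depth): 384x512x3 uint8, red, green, blue; 384x512 float32, m along the optical axis (not along the pixel's ray), 0 where there is no reading.
- robot.camera_params(name): a dict with "fx", "fy", "cx", "cy" (pixels), "k1" (the pictures are not rectified: a ray, as slopes to the right and down, at radius r is drawn at 1 + k1 r^2 times it, then the intrinsics apply), "R" (3x3) and "t" (3): a world point X has camera coordinates R X + t. Camera axes: x right, y down, z forward; pixel columns grow to the right and rows downward; lengths in m; the calibration is good to about 2 mm. A picture is of the moment at which its call begins: read the wrist's pose just before it. camera_params takes no time and is no camera call; for the wrist camera it gives the pose at the moment of the call.
- robot.hand_in(): hands the job in; it is judged then, once.
The state is a dict: "t": time; "joint_positions": joint angles; "qd": joint speeds; "joint_torque": joint torques, N m; "tool_pos": TCP position; "tcp_rot": TCP orientation; "contact_force": force on the tool from outside, world axes, zero at the start; "wrist_torque": the same for the moment, N m; "width": finger opening in m; "grasp_force": force on a finger pad.
Only numpy, scipy, OpenCV 4.12 (cv2) and the standard library are available. Lean on these libraries where they do the work, as an engineer would, in place of code of your own. Each camera call takes 0.05 s, during which the arm holds its last target. There are 200 camera calls.

### The job

Take the red drive gear from the mat, lower it gently over the nose of the gearmotor's upright shaft, turn it under light pressure until its keyway drops over the shaft's key, and push it fully home on the collar. Do not drop it on or force it: pushing the gear hard against the shaft or key damages them. Let go at the end, and leave everything else on the bench where it lies.

Things in the scene. Friction and masses are not known exactly. Their poses are not given: they have to be found in the camera images.
- gear: Red drive gear, 0.14-0.28 kg, upright on the mat. Origin: centre of underside, z up. Toothed rim 65 mm diameter, 10 mm high; above it a round boss 40 mm diameter from 10 to 44 mm height, gripped from above at any yaw. Through bore 19.6 mm diameter with one full-height keyway, 6.5 mm wide, out to 16.2 mm from the axis, on the gear's own -x side (white strokes on boss top and rim).
- drive: Grey gearmotor with an aluminium top, fixed; 120 x 100 mm, 50 mm high, and a black motor can sticking out 50 mm at +x. Origin: centre of its underside. z up. The shaft rises from the middle of its top. A red pointer stripe on the top lies on its own -x side of the shaft.
- seat (a point): Centre of the upper face of the steel collar (30 mm diameter) at the shaft's foot, 53 mm above the drive's underside, axes as the drive's; the home gear's underside rests here. A gear not lined up with the key stops with its underside 18 mm above this point; lined up (within about 4 degrees) it goes down to 0. Shaft and key do not give downwards.
- nose (a point): Top of the steel shaft, 52 mm above the seat. Shaft 18 mm diameter, top 5 mm tapered to 12 mm. A brass key, 5 mm wide, out to 15 mm from the axis, runs from the seat up to 34 mm below this point. Key direction not measured: 17 to 103 degrees counterclockwise (from above) of the pointer stripe. The shaft turns stiffly (0.15 N m): below about 8 N of push it stays put while the gear turns.
- spare: Blue spare gear, plain bore, 65 mm diameter, boss 37 mm diameter and 26 mm high; not to be used. Origin: centre of underside.
- phone: Dark phone, 148 x 74 x 9 mm, lying flat. Origin: centre of underside.
- screwdriver: Screwdriver with red handle, 150 mm, lying. Origin at its underside.
- tweezers: Steel tweezers, 120 mm long, 6 mm high, lying flat. Origin at the underside.
- jar: Small clear jar with black cap, 44 mm diameter, 55 mm high. Origin: centre of underside.
- camera_module: Black camera module, 22 x 16 x 12 mm. Origin: centre of underside.

How it is judged:
On the way, in this order (a step that is already met when the one before it is completed fails the run):
1. the red gear is on the nose of the shaft, upright, with its underside 15 to 48 mm above the collar (z of gear in the frame of seat between 0.015 and 0.048 m and horizontal distance between gear and seat below 0.004 m and angle between gear's own z axis and vertical below 0.12 rad), for 0.15 s.
2. its keyway has dropped over the key and the gear is home on the collar (z of gear in the frame of seat below 0.0025 m and horizontal distance between gear and seat below 0.003 m), for 0.2 s.
At the end, for the whole second after the job is handed in: The red gear rests, released and still, on the shaft's collar: underside within 2.5 mm of the collar, centred within 3 mm, upright within 3.4 degrees, its keyway over the key; every other loose thing within 20 mm of where it lay (all of step 2 and z of gear in the frame of seat above -0.003 m and angle between gear's own z axis and vertical below 0.06 rad and linear speed of gear below 0.01 m/s); the robot touches nothing.
It fails at once if the gear is pushed against the gearmotor, its shaft or key with more than 35 N (contact force between gear and drive above 35 N).
It fails at once if the gripper or arm presses on the gearmotor with more than 15 N (contact force between any of the fingers, the arm and drive above 15 N).
It fails at once if another loose thing is moved by more than 20 mm (distance of any of spare, phone, screwdriver, tweezers, jar, camera_module from where it was at the start of the episode above 0.02 m).
It also fails if it takes over 64 s, if anything falls off the work surface, if the arm or the gripper's body presses on something with over 40 N, if the wrist force passes 120 N, or if a joint passes its speed limit or range.

## Working session

There is one attempt and no reset: what is moved stays moved. The work goes in short steps, Python scripts to look and compute and a shell command to move; the robot and the scene stay as the last step left them, time stands still between calls to the robot, and variables do not carry over. Pictures are saved under pics/ and viewed, at most 10 in all, crops included, and the job is handed in when it is done.

```bash
mkdir -p pics; cat > h.py <<'E'
import numpy as np, cv2
from cell import robot
def save(n,f,crop=None,s=1):
    im,d=robot.capture(n); p=robot.camera_params(n); np.savez(f'pics/{f}.npz',im=im,d=d,**p)
    show(f,f,crop,s)
def show(src,f,crop=None,s=1):
    im=np.load(f'pics/{src}.npz')['im']
    if crop: im=im[crop[1]:crop[3],crop[0]:crop[2]]
    cv2.imwrite(f'pics/{f}.png',cv2.resize(im[:,:,::-1],None,fx=s,fy=s,interpolation=cv2.INTER_CUBIC))
def world(f,u,v,z=None):
    """pixel->world at depth or on plane z"""
    p=np.load(f'pics/{f}.npz'); xd=(u-p['cx'])/p['fx']; yd=(v-p['cy'])/p['fy']; x,y=xd,yd
    for _ in range(20):
        q=1+p['k1']*(x*x+y*y); x,y=xd/q,yd/q
    r=np.array([x,y,1.]); R,t=p['R'],p['t']; c=-R.T@t; w=R.T@r
    k=p['d'][int(round(v)),int(round(u))] if z is None else (z-c[2])/w[2]
    return c+k*w
E
python3 - <<'E'
from h import *
save('top','top0',s=1.5)
save('scene','sc0',s=1.5)
s=robot.observe(); print(s)
E
```

```text
{'t': 0.1, 'joint_positions': array([ 1.02551037e+00,  2.07328685e-01,  1.54275450e+00, -5.08840740e-06,
        1.39350349e+00, -1.50490588e-01]), 'qd': array([-0.0002599 , -0.00206979, -0.00309057, -0.00145223,  0.00065182,
        0.0003921 ]), 'joint_torque': array([-1.50522037e-04, -3.71862030e+01, -2.82293433e+01,  7.00610247e-02,
        3.11067619e-02, -5.39428095e-05]), 'tool_pos': array([0.22079364, 0.53015624, 0.20443723]), 'tcp_rot': array([-3.37540311e-04,  1.96117677e-01,  9.80579860e-01, -9.38137935e-04]), 'contact_force': array([-0.09829562, -0.27490371,  0.46345483]), 'wrist_torque': array([-0.02014873,  0.00212204,  0.01317786]), 'grasp_force': 0.0, 'width': 0.09379331871233429}
```

View pics/top0.png

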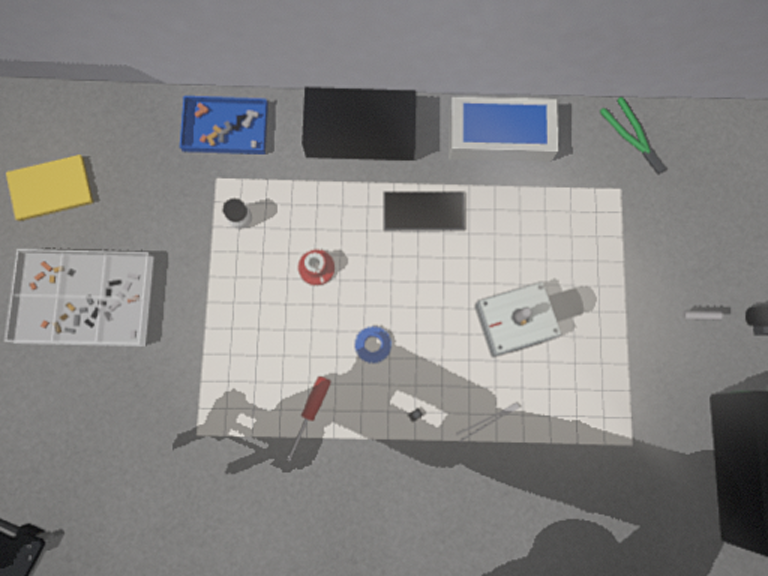

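View pics/sc0.png

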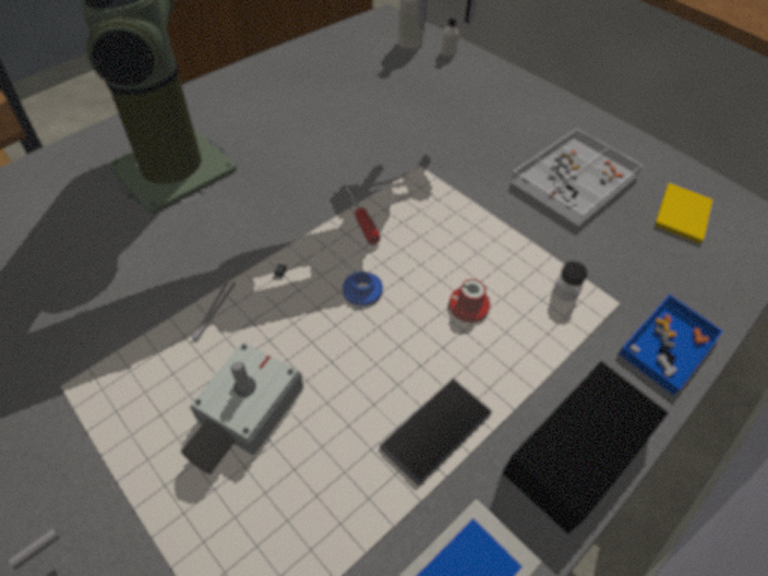

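Top view (1.5x): red gear at about (316,265), gearmotor with its shaft at (521,316) and pointer stripe at (496,324), spare at (373,345). Enlarging both.

```bash
python3 - <<'E'
from h import *
im=np.load('pics/top0.npz')['im'][:,:,::-1]
a=cv2.resize(im[150:210,180:240],None,fx=6.5,fy=6.5,interpolation=cv2.INTER_CUBIC)
b=cv2.resize(im[183:243,312:372],None,fx=6.5,fy=6.5,interpolation=cv2.INTER_CUBIC)
cv2.imwrite('pics/c1.png',np.hstack([a,b]))
p=np.load('pics/top0.npz');print(p['R'],p['t'],p['fx'])
print(world('top0',211,177,0),world('top0',348,210,.105))
E
```

```text
[[ 0.02147418 -0.99960492  0.01813438]
 [-0.98305589 -0.02441449 -0.18167294]
 [ 0.18204391 -0.01392583 -0.98319179]] [0.02863613 0.55561637 1.05192015] 431.80693089548714
[0.62925431 0.17897492 0.        ] [ 0.53024723 -0.16686572  0.105     ]
```

View pics/c1.png

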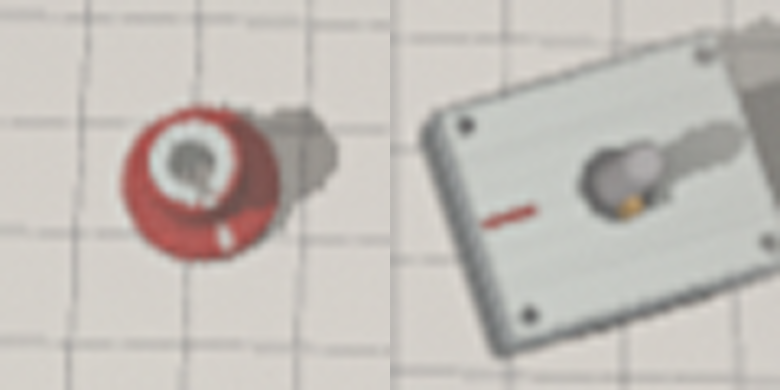

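The crop shows the gear's boss top at crop (193,165), rim centre (201,184), and white stroke at (225,237). On the drive: nose (643,160), stripe (484,222)–(536,209), brass key visible at (630,208).

```bash
python3 - <<'E'
from h import *
A=lambda x,y,z:world('top0',180+(x+.5)/6.5-.5,150+(y+.5)/6.5-.5,z)
B=lambda x,y,z:world('top0',312+(x-389.5)/6.5-.5,183+(y+.5)/6.5-.5,z)
ang=lambda d:np.degrees(np.arctan2(d[1],d[0]))
g=A(201,184,.008);b=A(193,165,.044);print('gear',g,b,'keyway',ang(A(225,237,.01)-g))
n=B(643,160,.105);s1,s2=B(484,222,.05),B(536,209,.05);k=B(630,208,.071)
print('nose',n,'stripe',s1,s2,ang(s1-s2),ang(s1-n),'key',k,ang(k-n),np.hypot(*(k-n)[:2]))
print([ (c,B(*c,.05)) for c in [(467,125),(704,54),(769,242),(530,315)]])
p=robot.camera_params('wrist');o=robot.observe();print('wristcam',-p['R'].T@p['t'],p['R'],p['fx'])
from scipy.spatial.transform import Rotation as Ro
q=o['tcp_rot'];print(Ro.from_quat([*q[1:],q[0]]).as_matrix())
E
```

```text
gear [0.62485077 0.17934293 0.008     ] [0.62388697 0.17893336 0.044     ] keyway -154.03966634966594
nose [ 0.53729902 -0.17302548  0.105     ] stripe [ 0.52091464 -0.12271224  0.05      ] [ 0.52656448 -0.14310626  0.05      ] 105.48453192755557 108.03770712635384 key [ 0.52451081 -0.17532202  0.071     ] -169.81921044957562 0.01299278518100446
[((467, 125), array([ 0.55935609, -0.11624326,  0.05      ])), ((704, 54), array([ 0.59025399, -0.21007651,  0.05      ])), ((769, 242), array([ 0.51579076, -0.23391895,  0.05      ])), ((530, 315), array([ 0.48481136, -0.14036472,  0.05      ]))]
wristcam [0.1561871  0.55759691 0.38280492] [[ 0.38458572  0.9230877  -0.00170994]
 [ 0.89611059 -0.3729004   0.24068881]
 [ 0.22153924 -0.09409777 -0.97060083]] 277.6482154149274
[[-9.23075486e-01  3.84617455e-01 -1.02994133e-03]
 [ 3.84618722e-01  9.23073953e-01 -1.70744309e-03]
 [ 2.93999597e-04 -1.97223357e-03 -9.99998012e-01]]
```

```bash
R="-0.508 -0.1685 0 0 0.094"; python3 -m inch '-0.508 -0.1685 0 0 0.094;-0.508 -0.1685 0 0 0.094;-0.508 -0.1685 0 0 0.094;-0.508 -0.1685 0 0 0.094;-0.508 -0.1685 0 0 0.094;-0.508 -0.1685 0 0 0.094;-0.508 -0.1685 0 0 0.094;-0.508 -0.1685 0 0 0.094;-0.508 -0.1685 0 0 0.094;-0.508 -0.1685 0 0 0.094'
```

```text
t: 1.1
tool_pos: [0.5996, 0.2013, 0.2048]
tcp_rot: [-0.001, 0.196, 0.981, -0.0]
contact_force: [-0.2, 0.7, 0.5]
width: 0.0943
grasp_force: 0.0
```

```bash
python3 -m inch '-0.033 -0.011 0 0 0.094;-0.033 -0.011 0 0 0.094;-0.033 -0.011 0 0 0.094;-0.033 -0.011 0 0 0.094' && python3 - <<'E'
from h import *
save('wrist','w1',s=1.5); print(robot.observe()['tool_pos'])
E
```

```text
t: 1.5
tool_pos: [0.6237, 0.181, 0.2049]
tcp_rot: [-0.001, 0.196, 0.981, -0.0]
contact_force: [0.4, 1.0, 0.4]
width: 0.0943
grasp_force: 0.0
[0.62370262 0.18133671 0.2052017 ]
```

View pics/w1.png

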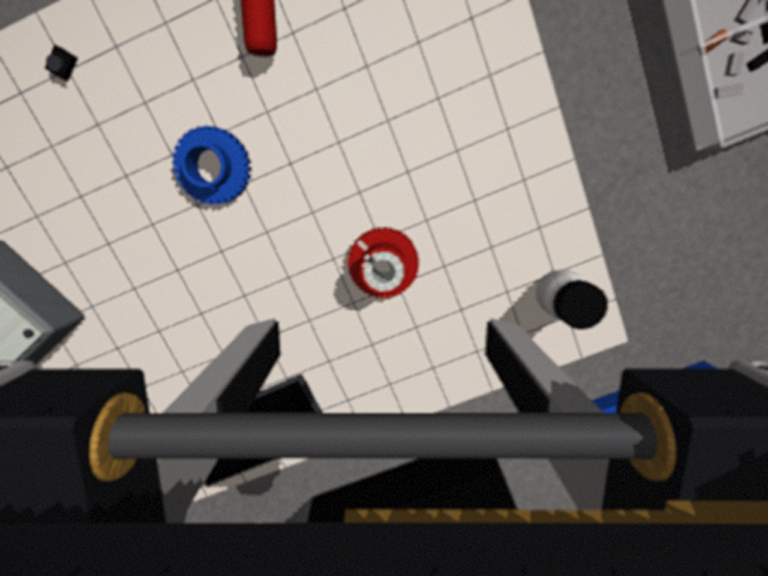

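The wrist view shows the boss top at (383,270), the rim centre at about (384,263) with its stroke at (363,244), and the jar base around (562,300).

```bash
python3 - <<'E'
from h import *
W=lambda x,y,z:world('w1',(x+.5)/1.5-.5,(y+.5)/1.5-.5,z)
ang=lambda d:np.degrees(np.arctan2(d[1],d[0]))
b=W(383,270,.044);g=W(384,263,.008)
print(b,g,ang(W(363,244,.01)-b),'jar',W(565,295,0))
# segment white boss ring / red
im=np.load('pics/w1.npz')['im'].astype(int)[140:205,220:285]
m=(im[...,0]-im[...,1]>60)
ys,xs=np.nonzero(m); print('red extents',xs.min()+220,xs.max()+220,ys.min()+140,ys.max()+140)
E
```

```text
[0.6252846  0.18143241 0.044     ] [0.62659876 0.18193992 0.008     ] -155.55075342137255 jar [0.72286328 0.32895307 0.        ]
red extents 232 278 152 198
```

```bash
python3 -m inch '-0.0018 0.001 0.05 0 0.094;-0.0018 0.001 0.1 0 0.094;-0.0018 0.001 0.15 0 0.094;-0.0018 0.001 0.18 0 0.094;-0.0018 0.001 0.188 0 0.094;-0.0018 0.001 0.188 0 0.094;-0.0018 0.001 0.188 0 0.03;-0.0018 0.001 0.188 0 0.03;-0.0018 0.001 0.188 0 0.03;-0.0018 0.001 0.188 0 0.03'; python3 -m inch '0 0 0 0 0.03;0 0 0 0 0.03;0 0 0 0 0.03;0 0 0 0 0.03;0 0 0 0 0.03'
```

```text
t: 2.55
tool_pos: [0.6281, 0.1804, 0.0191]
tcp_rot: [0.001, 0.196, 0.981, 0.0]
contact_force: [0.2, 0.4, -0.3]
width: 0.0655
grasp_force: 0.0
t: 3.05
tool_pos: [0.6269, 0.1803, 0.0174]
tcp_rot: [-0.0, 0.196, 0.981, -0.0]
contact_force: [-0.2, -0.1, 0.3]
width: 0.0394
grasp_force: 30.0
```

```bash
python3 -m inch '0 0 -0.02 0 0.03;0 0 -0.06 0 0.03;0 0 -0.11 0 0.03;0 0 -0.16 0 0.03;-0.134 -0.3615 -0.16 0 0.03;-0.134 -0.3615 -0.16 0 0.03;-0.134 -0.3615 -0.16 0 0.03;-0.134 -0.3615 -0.16 0 0.03;-0.134 -0.3615 -0.16 0 0.03;-0.134 -0.3615 -0.16 0 0.03'; python3 -m inch '-0.03 -0.0815 0 0 0.03;-0.03 -0.0815 0 0 0.03;-0.03 -0.0815 0 0 0.03;-0.03 -0.0815 0 0 0.03;-0.03 -0.0815 0 0 0.03' && python3 - <<'E'
from h import *
save('wrist','w2',s=1.5); o=robot.observe();print(o['tool_pos'],o['tcp_rot'])
E
```

```text
t: 4.05
tool_pos: [0.6139, -0.1211, 0.1764]
tcp_rot: [-0.001, 0.196, 0.981, 0.0]
contact_force: [0.2, 0.5, -3.2]
width: 0.0394
grasp_force: 30.0
t: 4.55
tool_pos: [0.6109, -0.2049, 0.1766]
tcp_rot: [-0.001, 0.196, 0.981, 0.001]
contact_force: [0.2, -0.9, -2.7]
width: 0.0391
grasp_force: 30.0
[ 0.61115273 -0.204581    0.17681325] [-6.57523732e-04  1.95348368e-01  9.80733601e-01  4.31863425e-04]
```

View pics/w2.png

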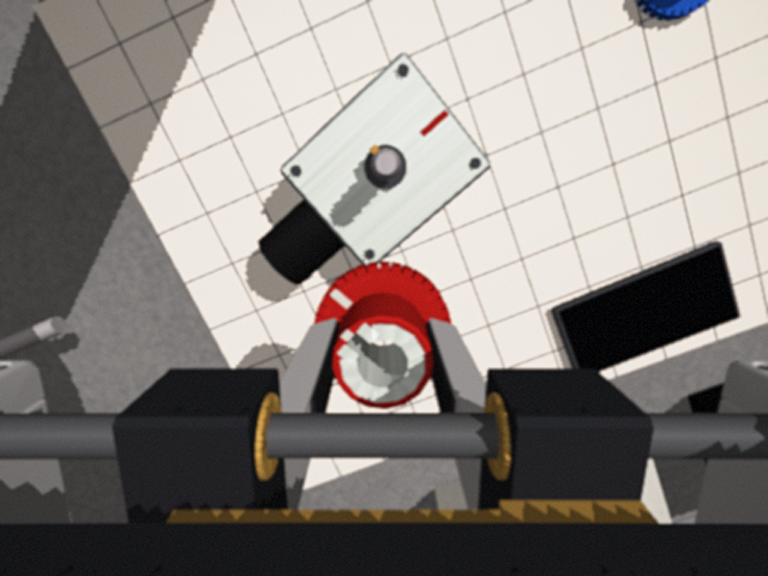

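The drive's nose shows at about (387,161) with the brass key at (375,150). The held gear's boss top is near (382,362) and its strokes at (341,299) and (352,341). Enlarging for accuracy.

```bash
python3 - <<'E'
from h import *
im=np.load('pics/w2.npz')['im'][:,:,::-1]
f=lambda x,y,w,h,s:cv2.resize(im[y:y+h,x:x+w],None,fx=s,fy=s,interpolation=cv2.INTER_CUBIC)
cv2.imwrite('pics/c2.png',np.hstack([f(235,85,50,65,8),f(205,170,100,130,4)]))
E
```

```text
(no output)
```

View pics/c2.png

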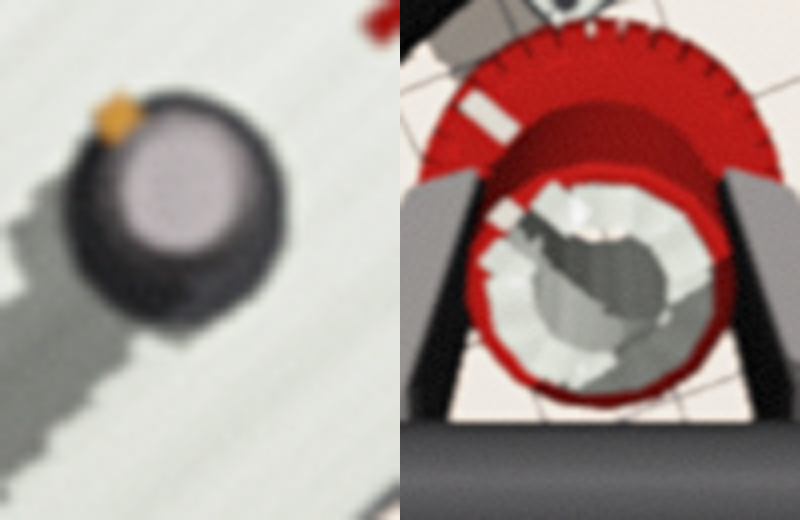

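```bash
python3 - <<'E'
from h import *
L=lambda x,y,z:world('w2',235+(x+.5)/8-.5,85+(y+.5)/8-.5,z)
G=lambda x,y,z:world('w2',205+(x-399.5)/4-.5,170+(y+.5)/4-.5,z)
ang=lambda d:np.degrees(np.arctan2(d[1],d[0]))
n=L(180,185,.105);c=L(176,211,.053);k=L(120,118,.071);print('nose',n,'collar',c,'key',k,ang(k-n),ang(k-c),np.hypot(*(k-n)[:2]),np.hypot(*(k-c)[:2]))
b=G(602,286,.2034);h=G(600,290,.2034);print('gear',b,h,'tip bias kway',ang(G(505,215,.2034)-b),ang(G(488,117,.1694)-b))
p=np.load('pics/w2.npz');d=p['d'];
for u,v in [(257,108),(258,236),(270,225)]: print(d[v,u],world('w2',u,v))
E
```

```text
nose [ 0.53708652 -0.17144607  0.105     ] collar [ 0.53794391 -0.17186706  0.053     ] key [ 0.52575427 -0.17436247  0.071     ] -165.56787791593436 -168.43049540959882 0.011701505238254441 0.012442442876514432
gear [ 0.61028798 -0.20382018  0.2034    ] [ 0.61076382 -0.20433726  0.2034    ] tip bias kway -150.8425612024801 -152.05560419672304
0.23740974 [ 0.53742054 -0.17167156  0.10811951]
0.19496845 [ 0.61988456 -0.20554478  0.17383572]
0.15892838 [ 0.60331182 -0.19171914  0.20587725]
```

```bash
python3 -m inch '0.04 0.001 0 0.14 0.03;0.08 0.0017 0 0.27 0.03;0.08 0.0017 0 0.27 0.03;0.08 0.0017 0.02 0.27 0.03;0.08 0.0017 0.04 0.27 0.03;0.08 0.0017 0.044 0.27 0.03;0.08 0.0017 0.044 0.27 0.03' && python3 - <<'E'
from h import *
save('wrist','w3',s=1)
im=np.load('pics/w3.npz')['im'][:,:,::-1][160:290,190:320]
cv2.imwrite('pics/c3.png',cv2.resize(im,None,fx=4.5,fy=4.5,interpolation=cv2.INTER_CUBIC))
o=robot.observe();print(o['tool_pos'],o['contact_force'],o['wrist_torque'])
E
```

```text
t: 5.3
tool_pos: [0.538, -0.1727, 0.1328]
tcp_rot: [-0.001, 0.325, 0.946, 0.0]
contact_force: [-0.2, 0.4, -2.5]
width: 0.0392
grasp_force: 30.0
[ 0.53875838 -0.17336119  0.13386903] [-0.30443584 -0.05591959 -2.75109408] [-0.01092127  0.04990733  0.01906579]
```

View pics/c3.png

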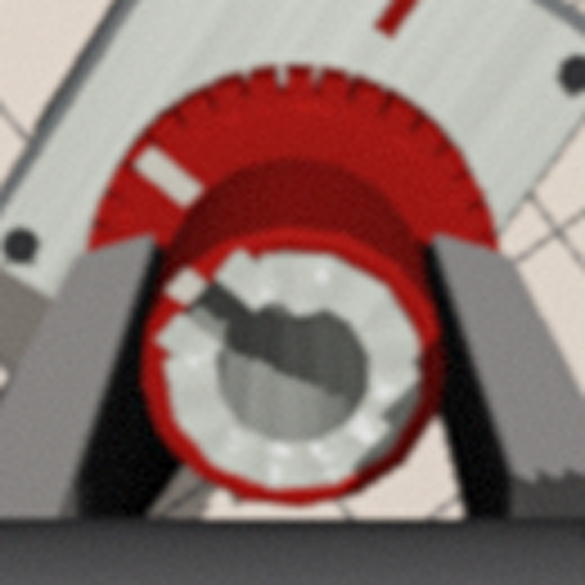

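The gear's strokes now point at the key's direction; the nose isn't visible through the bore. Lowering in small steps with force checks.

```bash
python3 -m inch '0 0 0.006 0 0.03;0 0 0.008 0 0.03;0 0 0.009 0 0.03;0 0 0.009 0 0.03'; python3 -m inch '0 0 0.001 0 0.03;0 0 0.002 0 0.03;0 0 0.002 0 0.03'; python3 -m inch '0 0 0.001 0 0.03;0 0 0.002 0 0.03;0 0 0.002 0 0.03'
```

```text
t: 5.75
tool_pos: [0.5382, -0.1739, 0.1245]
tcp_rot: [0.0, 0.326, 0.945, -0.0]
contact_force: [1.1, 0.3, -2.4]
width: 0.0392
grasp_force: 30.0
t: 6.05
tool_pos: [0.5381, -0.1739, 0.1223]
tcp_rot: [-0.0, 0.326, 0.945, 0.0]
contact_force: [-0.2, -0.4, -3.7]
width: 0.0397
grasp_force: 30.0
t: 6.35
tool_pos: [0.538, -0.1738, 0.1202]
tcp_rot: [-0.0, 0.326, 0.945, 0.0]
contact_force: [0.1, 0.4, -2.1]
width: 0.0392
grasp_force: 30.0
```

```bash
python3 -m inch '0.0007 0.0009 0 0 0.03;0.0007 0.0009 0.002 0 0.03;0.0007 0.0009 0.002 0 0.03'; python3 -m inch '0 0 0.001 0 0.03;0 0 0.002 0 0.03;0 0 0.003 0 0.03;0 0 0.003 0 0.03'; python3 -m inch '0 0 0.001 0 0.03;0 0 0.002 0 0.03;0 0 0.003 0 0.03;0 0 0.003 0 0.03'
```

```text
t: 6.65
tool_pos: [0.538, -0.1726, 0.1181]
tcp_rot: [-0.0, 0.326, 0.945, 0.0]
contact_force: [-0.0, -0.0, -2.1]
width: 0.0392
grasp_force: 30.0
t: 7.05
tool_pos: [0.538, -0.1727, 0.1152]
tcp_rot: [-0.0, 0.326, 0.945, 0.0]
contact_force: [0.9, -0.0, -2.7]
width: 0.0393
grasp_force: 30.0
t: 7.45
tool_pos: [0.5381, -0.1727, 0.1122]
tcp_rot: [-0.0, 0.326, 0.945, 0.0]
contact_force: [0.1, 0.4, -2.6]
width: 0.0391
grasp_force: 30.0
```

```bash
python3 -m inch '0 0 0.004 0 0.03;0 0 0.008 0 0.03;0 0 0.012 0 0.03;0 0 0.016 0 0.03;0 0 0.019 0 0.03;0 0 0.02 0 0.03;0 0 0.02 0 0.03'; python3 -m inch '0 0 0.001 0 0.03;0 0 0.002 0 0.03;0 0 0.002 0 0.03';  python3 -m inch '0 0 0.001 0 0.03;0 0 0.0015 0 0.03;0 0 0.0015 0 0.03'
```

```text
t: 8.15
tool_pos: [0.5381, -0.1727, 0.0922]
tcp_rot: [-0.0, 0.326, 0.945, 0.0]
contact_force: [0.3, -0.2, -2.4]
width: 0.0395
grasp_force: 30.0
t: 8.45
tool_pos: [0.5381, -0.1727, 0.0903]
tcp_rot: [-0.0, 0.326, 0.945, 0.0]
contact_force: [1.2, 0.3, -2.0]
width: 0.0397
grasp_force: 30.0
t: 8.75
tool_pos: [0.5381, -0.1727, 0.0888]
tcp_rot: [-0.0, 0.326, 0.945, 0.0]
contact_force: [-1.0, 0.3, -3.2]
width: 0.0392
grasp_force: 30.0
```

```bash
python3 -m inch '0 0 0.0005 0 0.03;0 0 0.001 0 0.03;0 0 0.001 0 0.03'; python3 -m inch '0 0 0.0005 0 0.03;0 0 0.001 0 0.03;0 0 0.001 0 0.03'
```

```text
t: 9.05
tool_pos: [0.5382, -0.1727, 0.0879]
tcp_rot: [-0.0, 0.326, 0.945, -0.0]
contact_force: [0.7, 0.1, -1.6]
width: 0.0394
grasp_force: 30.0
t: 9.35
tool_pos: [0.5382, -0.1728, 0.0869]
tcp_rot: [-0.0, 0.326, 0.945, -0.0]
contact_force: [-0.8, -0.3, -2.1]
width: 0.0393
grasp_force: 30.0
```

```bash
for i in 1; do python3 -m inch '0 0 0.0005 0 0.03;0 0 0.001 0 0.03;0 0 0.001 0 0.03'; python3 -m inch '0 0 0.0005 0 0.03;0 0 0.001 0 0.03;0 0 0.001 0 0.03'; python3 -m inch '0 0 0.0005 0 0.03;0 0 0.001 0 0.03;0 0 0.001 0 0.03'; done
```

```text
t: 9.65
tool_pos: [0.5382, -0.1728, 0.0859]
tcp_rot: [0.0, 0.326, 0.945, -0.0]
contact_force: [0.2, -0.8, -2.2]
width: 0.0393
grasp_force: 30.0
t: 9.95
tool_pos: [0.5382, -0.1728, 0.0849]
tcp_rot: [0.0, 0.326, 0.945, -0.0]
contact_force: [-0.6, -1.2, -2.8]
width: 0.0394
grasp_force: 30.0
t: 10.25
tool_pos: [0.5382, -0.1728, 0.0839]
tcp_rot: [0.0, 0.326, 0.945, -0.0]
contact_force: [1.1, -1.4, -2.4]
width: 0.0391
grasp_force: 30.0
```

```bash
python3 -m inch '0 0 0.001 0 0.03;0 0 0.002 0 0.03;0 0 0.003 0 0.03;0 0 0.004 0 0.03;0 0 0.004 0 0.03'; python3 -m inch '0 0 0.001 0 0.03;0 0 0.002 0 0.03;0 0 0.003 0 0.03;0 0 0.004 0 0.03;0 0 0.005 0 0.03;0 0 0.006 0 0.03;0 0 0.006 0 0.03'; python3 -m inch '0 0 0.0005 0 0.03;0 0 0.0015 0 0.03;0 0 0.0015 0 0.03'
```

```text
t: 10.75
tool_pos: [0.5381, -0.1728, 0.0798]
tcp_rot: [-0.0, 0.326, 0.945, -0.0]
contact_force: [0.3, -0.4, -3.5]
width: 0.039
grasp_force: 30.0
t: 11.45
tool_pos: [0.5382, -0.1728, 0.0738]
tcp_rot: [-0.0, 0.326, 0.945, -0.0]
contact_force: [-0.4, -0.7, -3.3]
width: 0.039
grasp_force: 30.0
t: 11.75
tool_pos: [0.5382, -0.1728, 0.0724]
tcp_rot: [0.0, 0.326, 0.945, -0.0]
contact_force: [-0.0, -1.2, -2.9]
width: 0.039
grasp_force: 30.0
```

```bash
python3 -m inch '0 0 0.0005 0 0.03;0 0 0.001 0 0.03;0 0 0.001 0 0.03';  python3 -m inch '0 0 0.0005 0 0.03;0 0 0.0005 0 0.03';  python3 -m inch '0 0 0.0005 0 0.03;0 0 0.0005 0 0.03'
```

```text
t: 12.05
tool_pos: [0.5382, -0.1728, 0.0714]
tcp_rot: [0.0, 0.326, 0.945, -0.0]
contact_force: [0.9, -0.3, -2.8]
width: 0.0396
grasp_force: 30.0
t: 12.25
tool_pos: [0.5382, -0.1728, 0.0709]
tcp_rot: [0.0, 0.326, 0.945, -0.0]
contact_force: [-0.5, -0.6, -1.6]
width: 0.0393
grasp_force: 30.0
t: 12.45
tool_pos: [0.5382, -0.1728, 0.0704]
tcp_rot: [0.0, 0.326, 0.945, -0.0]
contact_force: [0.8, -0.7, -2.4]
width: 0.0395
grasp_force: 30.0
```

```bash
python3 -m inch '0 0 0.0005 0 0.03;0 0 0.0005 0 0.03';  python3 -m inch '0 0 0.0005 0 0.03;0 0 0.0005 0 0.03'; python3 -m inch '0 0 0.0004 0 0.03;0 0 0.0004 0 0.03'
```

```text
t: 12.65
tool_pos: [0.5383, -0.1728, 0.0704]
tcp_rot: [0.0, 0.326, 0.945, -0.0]
contact_force: [-1.0, 0.5, 1.0]
width: 0.0392
grasp_force: 30.0
t: 12.85
tool_pos: [0.5383, -0.1728, 0.0703]
tcp_rot: [0.0, 0.326, 0.945, -0.0]
contact_force: [-1.8, 0.8, 4.4]
width: 0.0395
grasp_force: 30.0
t: 13.05
tool_pos: [0.5383, -0.1728, 0.0703]
tcp_rot: [0.0, 0.326, 0.945, -0.0]
contact_force: [-3.8, 0.2, 7.5]
width: 0.0392
grasp_force: 30.0
```

Contact came at exactly the home height (TCP 0.0703), so the gear is on the collar. Releasing and backing off.

```bash
python3 -m inch '0 0 -0.0012 0 0.03;0 0 -0.0012 0 0.07;0 0 -0.0012 0 0.07;0 0 -0.0012 0 0.07;0 0 -0.0012 0 0.07;0 0 -0.0012 0 0.07'; python3 -m inch '0 0 -0.02 0 0.07;0 0 -0.06 0 0.07;0 0 -0.1 0 0.07;0 0 -0.13 0 0.07;-0.04 0 -0.13 0 0.07;-0.06 0 -0.13 0 0.07;-0.06 0 -0.13 0 0.07' && python3 - <<'E'
from h import *
save('wrist','w4',s=1.5)
d=np.load('pics/w4.npz'); print(robot.observe()['t'])
E
```

```text
t: 13.65
tool_pos: [0.5382, -0.1727, 0.0702]
tcp_rot: [-0.0, 0.326, 0.945, 0.0]
contact_force: [1.5, 0.2, -1.0]
width: 0.0696
grasp_force: 0.0
t: 14.35
tool_pos: [0.5868, -0.2113, 0.2005]
tcp_rot: [0.001, 0.327, 0.945, -0.0]
contact_force: [0.7, 0.6, -0.0]
width: 0.0701
grasp_force: 0.0
14.4
```

View pics/w4.png

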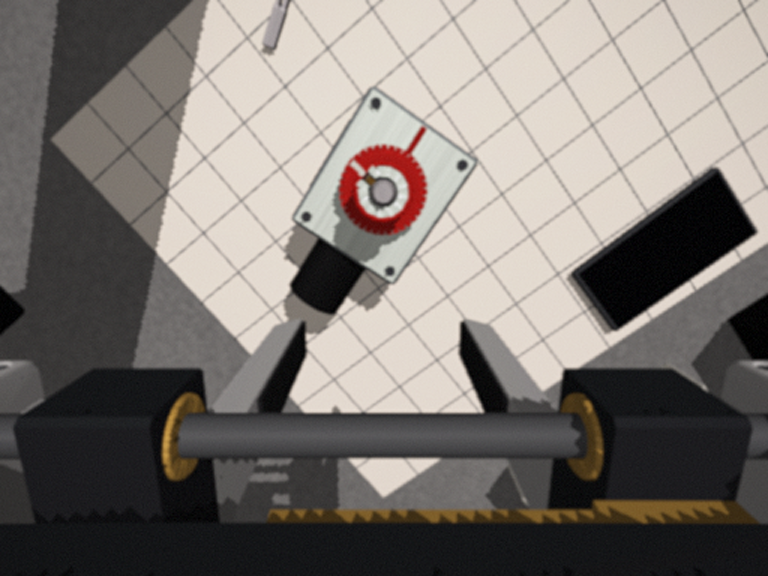

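The gear sits upright on the shaft at (383,190), with the brass key visible in its keyway at (370,180) and the nose standing proud. The gripper is clear.

```bash
python3 -c "
from cell import robot
print(robot.hand_in())"
```

```text
the job is handed in; nothing more can be done
None
```

The red gear is home on the collar with its keyway over the key, released with the gripper clear, and I handed the job in at about 14 s; the hand-in returned no verdict.

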